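# Bring up a cold-light source to its third diaphragm stop

## Robot

A 6-joint arm with a two-finger parallel gripper is mounted at the origin on a cart in front of the work surface, level with it; the furniture and walls round the work are solid. World frame = base frame: x ahead of the robot, y to its left, z up, the work surface at z = 0. Lengths are in mm, angles in rad, forces in N, time in s.
With the tool pointing down it reaches from about 300 to 875 mm from the base axis. Payload 6.4 kg.
Tool frame: the origin (TCP) lies at the very end of the fingers, on their centre line; the grasp point (between the pads) lies 19 mm behind it; z points along the fingers, y is the direction in which the jaws open and shut (so a half turn about z gives the same grasp; the last joint's range is limited). The gripper opens to 88 mm and grips with 3 to 60 N. Pads are 18 mm wide; open, the fingers measure 123 mm over their backs; the gripper's body (75 mm by 187 mm) begins 45 mm behind the grasp point.
Start: joints at [0.947, 0.181, 1.607, -0, 1.354, -0.206], TCP at [233.297, 525.56, 238.714] pointing down, gripper open.
Joint ranges: [-2.99, 2.99], [-0.89, 2.07], [0.3, 2.58], [-1.14, 4.28], [0, 2.63], [-3.12, 3.12]. Speed limits (rad/s): [2.57, 2.57, 3.01, 3.14, 3.14, 3.14].

## Interface

Orientations are given as a unit quaternion [x, y, z, w].
In Python, from workcell import env, vision, order gives the robot as it stands.
- The arm moves only by the tool play_rows, never from a script. Its argument "targets" is one flat list of numbers, 6 for each row, row after row: the shift along the tool's x, y, z in cm, then the turn, a rotation vector about the tool's x, y, z in degrees. A call has 1 to 5 rows; each row is the pose to reach, as a shift and turn from the pose commanded when the call began, along the tool's axes at that moment; what a row does not reach only later rows make up. A row lasts 1/10 s, in which the tool goes at most 50 mm and 8.59 degrees, less where a joint would pass 70% of its speed; a pose out of reach is approached as far as the arm can. A call with a gripper value outside its range is refused whole. "jaw" is the opening, from 0 (shut) to 1 (fully open), set as the call begins (left out, the last holds). The fingers move at their own pace and stop on an object; the grip force is fixed at half the most. Time passes only in rows, so rows that repeat a pose let the fingers close. It gives the time, the measured TCP pose, the force and the opening at its end, in the units of the state.
- env.observe(): the state, without advancing time (a new reading comes with each control period).
- vision.snapshot(name): name is "scene" or "top"; returns a dict with "pixels" (420x560x3 uint8, red, green, blue), "K" (3x3 intrinsics, pixels), "k1" (the pictures are not rectified: a ray, as slopes to the right and down, at radius r is drawn at 1 + k1 r^2 times it, then the intrinsics apply), "position" and "orientation" of the camera in the world. Camera axes: x right, y up, looking along -z (the intrinsics and any distortion apply to the point x, -y, -z); pixel columns grow to the right and rows downward; lengths in mm; the calibration is good to about 2 mm. A picture is of the moment at which its call begins. There is no depth.
- order.job_done(): hands the job in, once; it reports no verdict.
The state is a dict: "time": time; "joint_pos": joint angles; "qvel": joint speeds; "tau": joint torques, N m; "tool_pos": TCP position; "orientation": TCP orientation; "wrist_force": force on the tool from outside, world axes, zero at the start; "torque": the same for the moment, N m; "grip_width": opening from 0.0 (shut) to 1.0 (fully open).
Only numpy, scipy, OpenCV 4.12 (cv2) and the standard library are available. Lean on these libraries where they do the work, as an engineer would, in place of code of your own. Each camera call takes 0.05 s, during which the arm holds its last target. There are 200 camera calls.

## Task

Bring up the cold-light source for the specimen on the bench: first slide the diaphragm lever on its top all the way back to the closed end stop, then press the green-marked end of the power rocker down so that the lamp is switched on with the diaphragm shut, and then slide the lever out click by click, counting, and leave it resting in the third click stop after the closed one; with the lamp on, never let it run on into the fourth. Do it all by pushing with a fingertip or the outside of the fingers: do not pinch the lever. Do not knock the light guide, and leave the specimen and the other things lying about where they are.

Things in the scene. Friction and masses are not known exactly. Their poses are not given: they have to be found in the camera images.
- light_source: cold-light source: white case, 160 mm deep (x), 220 mm wide (y), flat grey top 93 mm above the worktop; immovable. Origin: centre of its underside. x points from its louvred front to its rear, y to its left side, z up; it stands turned about z. The lever's slot lies on the top along x = -36 mm, parallel to y; the rocker's pivot is at x = +34, y = +72 mm.
- lever_tab (a point): centre of the lever's upright black ribbed tab with red cap, 14.5 mm above the case's top; moves with the lever. The tab is 14 mm thick along the slot (case's y) and 22 mm across it; its flat faces, made to be pushed, look along -y and +y of the case and reach from 4 to 25 mm, the cap to 30 mm above the top. At the closed stop it is at x = -36, y = -30 mm of the case.
- lever (a joint): lever position (m): 0 = closed, at the light-guide end of the slot, growing toward the case's +y. Click stops at 0, 0.014 (first), 0.028, 0.042 (third), 0.056, 0.070 (wide open), each beside a white dot, the dots growing from closed to open; hard ends 1.5 mm beyond. 4 to 5 N push it out of a stop; past the half-way crest it jumps into the next by itself. Starts anywhere from the second to the fifth.
- rocker_on_end (a point): centre of the upper face of the rocker's 'on' end (toward +x of the case, marked by a green bar), 15.5 mm from the pivot: press it straight down. It moves with the rocker: about 17 mm above the case's top while off, about 11 mm when on.
- power_rocker (a joint): angle (rad) of the black power rocker, 43 mm long along the case's x axis, 20 mm wide, in a low bezel: 0 = off ('on' end raised), 0.4 = on ('on' end down). Over-centre: about 3 N on the raised end tips it, past 0.2 it snaps over and stays. A fingertip that also rests on the other half blocks it.
- light_guide: stiff black gooseneck light guide that leaves the case on its -y side at x = +30 mm, arches to 155 mm above the worktop about 120 mm from the case's side and ends in a small aluminium lens head over the specimen; fixed to the case. Origin as light_source.
- specimen: mounted metal specimen, green resin puck 30 mm across and 19 mm high, standing on the worktop under the lens head. Origin: centre of its underside. Bystander.
- loupe: folding loupe, 26 x 37 x 16 mm, lying on the case's top to the rear. Origin: centre of its underside. Bystander.
- eyepiece: black spare eyepiece, 34 mm across and 43 mm high, standing on the worktop in front of the case. Origin: centre of its underside. Bystander.
- marker_pen: white and green marker pen, 135 mm long, 16 mm thick, lying on the worktop in front of the case. Origin: centre of its underside. Bystander.

How it is judged:
By the outcome, as a careful person would: the job done as asked, in the order asked, and still so for the second after the job is handed in, with the robot touching nothing.
It also fails if it takes over 58 s, if anything falls off the work surface, if the arm or the gripper's body presses on something with over 40 N, if the wrist force passes 120 N, or if a joint passes its speed limit or range.

## Working session

There is one attempt and no reset: what is moved stays moved. The work goes in short steps, Python scripts to look and compute and a tool call to move; the robot and the scene stay as the last step left them, time stands still between calls to the robot, and variables do not carry over. Pictures are saved under pics/ and viewed, about 8 in all and at most 12, crops included, and the job is handed in when it is done.

Besides the shell and the picture viewer there is one more tool, called after ">>>" as name(argument=value, ...) on one line, values as JSON. play_rows: Moves the arm, as the interface text tells. Its arguments: {"type":"object","properties":{"targets":{"type":"array"},"jaw":{"type":"number"}},"required":["targets"]}

```bash
mkdir -p pics
cat > h.py <<'E'
import numpy as np, cv2
from scipy.spatial.transform import Rotation as R
from workcell import env, vision, order
def snap(n,f=None):
    s=vision.snapshot(n)
    if f: cv2.imwrite('pics/'+f,s['pixels'][:,:,::-1])
    return s
def _Rc(s):
    o=np.array(s['orientation'],float)
    return R.from_quat(o).as_matrix() if o.size==4 else o.reshape(3,3)
def ray(s,u,v):
    D=np.array([s['k1'],0,0,0,0],float)
    p=cv2.undistortPoints(np.array([[[u,v]]],float),np.array(s['K'],float),D)[0,0]
    return np.array(s['position'],float),_Rc(s)@np.array([p[0],-p[1],-1])
def onz(s,u,v,z):
    o,d=ray(s,u,v); return o+d*(z-o[2])/d[2]
def proj(s,P):
    q=_Rc(s).T@(np.array(P,float)-np.array(s['position']))
    x,y=q[0]/-q[2],-q[1]/-q[2]; f=1+s['k1']*(x*x+y*y)
    K=np.array(s['K']); return K[0,0]*x*f+K[0,2],K[1,1]*y*f+K[1,2]
E
python3 - <<'E'
from h import *
for n in('scene','top'):
    s=snap(n,n+'0.png'); print(n,s['position'],s['orientation'],s['K'],s['k1'])
print(env.observe())
E
```

```text
scene [ -40.32955932 -313.33017501  747.0961673 ] [ 0.32696003 -0.19540295 -0.48958663  0.78435946] [[484.08644222   0.         271.40936428]
 [  0.         484.08644222 207.77859926]
 [  0.           0.           1.        ]] -0.15467068668773862
top [ 391.71933801  -28.68937847 1144.84903184] [-0.04909986  0.04924619  0.70565414 -0.70513563] [[517.8215425    0.         269.63079954]
 [  0.         517.8215425  203.40701329]
 [  0.           0.           1.        ]] -0.1686115372471946
{'time': 0.1, 'joint_pos': array([ 9.46682585e-01,  1.81458526e-01,  1.60788344e+00,  7.75905568e-06,
        1.35384006e+00, -2.06277821e-01]), 'qvel': array([ 0.00035306, -0.00055141, -0.00153528,  0.00134664,  0.00144102,
        0.00053616]), 'tau': array([ 3.49938127e-04, -4.34820521e+01, -3.42699623e+01,  7.05620390e-02,
        3.41311481e-02, -3.12432473e-05]), 'tool_pos': array([233.00686942, 525.14454738, 237.91675044]), 'orientation': array([ 2.07402264e-01,  9.78255421e-01, -7.25637434e-04, -3.24016958e-04]), 'wrist_force': array([-0.36292459,  0.82705133,  0.31985161]), 'torque': array([-0.00580653, -0.01281843,  0.01604049]), 'grip_width': 1.0034697542234718}
```

View pics/scene0.png

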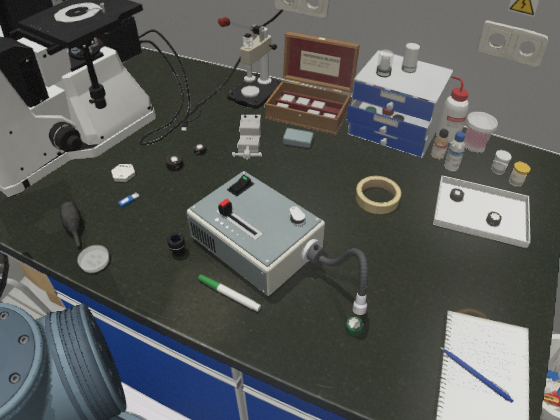

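View pics/top0.png

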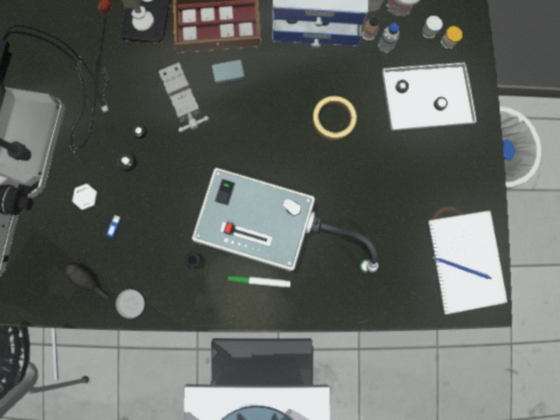

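The top view shows the case at (195-315, 170-270), the red lever cap at (229,228), the rocker at (226,190) with its green bar at the upper end, the loupe at (291,207), and the light guide to the right ending at (370,266). The eyepiece is at (195,261) and the pen at (260,281). Next I'll get the case pose from the top corners.

Run:
```python
from h import *
S={n:vision.snapshot(n) for n in('scene','top')}
def blobs(s,lo,hi,roi):
    x0,y0,x1,y1=roi; h=cv2.cvtColor(s['pixels'],cv2.COLOR_RGB2HSV)
    m=cv2.inRange(h,lo,hi); z=np.zeros_like(m); z[y0:y1,x0:x1]=m[y0:y1,x0:x1]
    n,l,st,c=cv2.connectedComponentsWithStats(z)
    i=sorted(range(1,n),key=lambda k:-st[k,4])[:3]
    return [(st[k,4],c[k].round(1)) for k in i],l,i
t=S['top'];sc=S['scene']
h=cv2.cvtColor(t['pixels'],cv2.COLOR_RGB2HSV)
print('top hsv case',h[190,260],h[250,280])
g=cv2.cvtColor(t['pixels'],cv2.COLOR_RGB2GRAY)
m=((g>90)*255).astype(np.uint8); z=np.zeros_like(m); z[160:280,185:325]=m[160:280,185:325]
z=cv2.morphologyEx(z,cv2.MORPH_OPEN,np.ones((9,9)))
c=max(cv2.findContours(z,0,2)[0],key=cv2.contourArea)
W=np.array([onz(t,*p[0],93)[:2] for p in c],np.float32)
print('rect',cv2.minAreaRect(W),cv2.boxPoints(cv2.minAreaRect(W)))
for n,s,rr in(('top',t,(215,215,245,240)),('scene',sc,(210,190,240,220))):
    b,_,_=blobs(s,(0,120,80),(10,255,255),rr); print(n,'red',b,[onz(s,*x[1],123)[:2].round(1) for x in b[:1]])
for n,s,rr in(('top',t,(212,172,240,208)),('scene',sc,(225,170,260,198))):
    b,_,_=blobs(s,(40,90,60),(85,255,255),rr); print(n,'green',b,[onz(s,*x[1],110)[:2].round(1) for x in b[:1]])
a=cv2.resize(t['pixels'][160:280,185:325],None,fx=4,fy=4,interpolation=2)
b=cv2.resize(sc['pixels'][165:295,180:330],None,fx=4,fy=4,interpolation=2)
cv2.imwrite('pics/crop.png',cv2.resize(b,None,fx=1.3,fy=1.1)[:,:,::-1])
```

```text
top hsv case [ 92  26 183] [ 93  29 178]
rect ((507.0489501953125, -0.6230316162109375), (232.19602966308594, 162.10992431640625), 73.22434997558594) [[ 395.93472  -88.3857 ]
 [ 551.1456  -135.17465]
 [ 618.1632    87.13963]
 [ 462.95227  133.92859]]
top red [(np.int32(49), array([228.1, 227.6]))] [array([486.5,  53.4])]
scene red [(np.int32(45), array([224.2, 202.4]))] [array([485.6,  54.1])]
top green [(np.int32(20), array([225.8, 184.6]))] [array([575.3,  60. ])]
scene green [(np.int32(13), array([244.2, 177.6]))] [array([574.3,  61.3])]
```

View pics/crop.png

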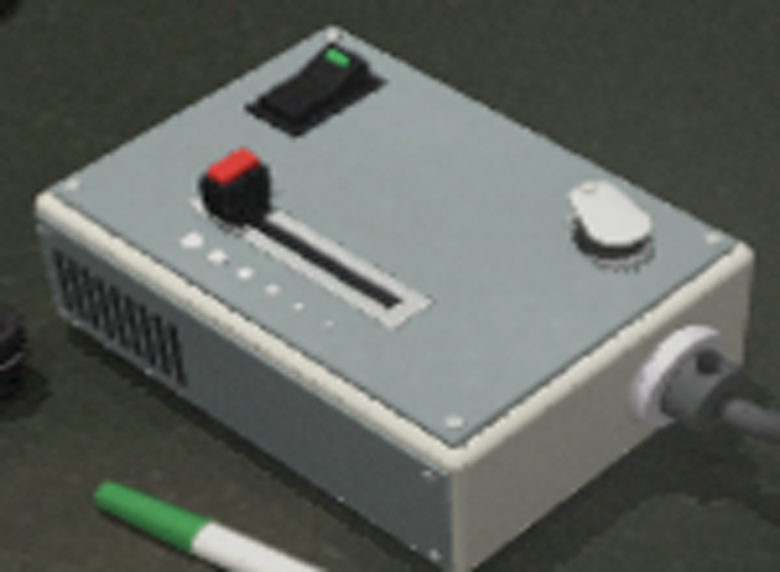

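The yaw and the centre agree between both methods: centre about (508.9, 5.0), yaw about -16.8°. The lever is at y≈+40, the fifth stop, and the rocker is off. I'll close the jaws and travel to the +y side of the tab.

```bash
cat >> h.py <<'E'
C=np.array([508.9,5.0]); YAW=np.radians(-16.76)
A=np.array([[np.cos(YAW),-np.sin(YAW)],[np.sin(YAW),np.cos(YAW)]])
def w(x,y,z): return np.r_[C+A@[x,y],z]
def case(P): return np.r_[A.T@(np.array(P[:2])-C),P[2]-93]
def go(x,y,h):
    st=env.observe(); Rt=R.from_quat(st['orientation'])
    want=R.from_matrix(np.c_[np.r_[-A[:,0],0],np.r_[A[:,1],0],[0,0,-1]])
    print('now',case(st['tool_pos']).round(1),'t',st['time'],'F',st['wrist_force'].round(1),'shift cm',(Rt.inv().apply(w(x,y,93+h)-st['tool_pos'])/10).round(2),
     'turn',np.degrees((Rt.inv()*want).as_rotvec()).round(2))
def lev(n='top',f=None):
    s=snap(n); h=cv2.cvtColor(s['pixels'],cv2.COLOR_RGB2HSV); m=cv2.inRange(h,(0,120,80),(10,255,255))
    u,v=np.array(proj(s,w(-36,5,123))).astype(int); z=np.zeros_like(m); z[v-30:v+30,u-30:u+30]=m[v-30:v+30,u-30:u+30]
    k=cv2.moments(z,True)
    if k['m00']: print(n,'lever',case(onz(s,k['m10']/k['m00'],k['m01']/k['m00'],123)).round(1),k['m00'])
    else: print(n,'red hidden')
    if f:
        c=s['pixels'][max(v-70,0):v+70,u-90:u+90]; cv2.imwrite('pics/'+f,cv2.resize(c,None,fx=4,fy=4,interpolation=2)[:,:,::-1])
E
python3 - <<'E'
from h import *
go(-36,78,100);lev('top');lev('scene')
E
```

```text
now [-414.1  418.7  145.2] t 0.2 F [-0.3 -0.5 -0.3] shift cm [-41.77 -29.07   4.54] turn [-0.06 -0.02 -7.18]
top lever [-35.5  39.8  30. ] 49.0
scene lever [-36.4  40.1  30. ] 46.0
```

>>> play_rows(targets=[-2,-1.4,0,0,0,-1,-5,-3.5,0,0,0,-3,-8.5,-5.9,0,0,0,-5,-12,-8.3,0,0,0,-7.2,-15.5,-10.8,0,0,0,-7.2], jaw=0)

```text
time: 0.8
tool_pos: [331.6, 362.7, 238.8]
orientation: [0.145, 0.989, 0.0, 0.0]
wrist_force: [0.4, 0.5, 0.2]
grip_width: 0.571
```

```bash
python3 -c "
from h import *
go(-36,78,100)"
```

```text
now [-272.9  291.3  145.8] t 0.8 F [0.4 0.5 0.2] shift cm [-23.64 -21.39   4.58] turn [0.01 0.01 0.12]
```

>>> play_rows(targets=[-3,-2.7,0,0,0,0,-6,-5.4,0,0,0,0,-9,-8.1,0,0,0,0,-12,-10.8,0,0,0,0,-15,-13.6,1,0,0,0])

```text
time: 1.3
tool_pos: [437.2, 189.2, 230.1]
orientation: [0.145, 0.989, 0.001, 0.002]
wrist_force: [1.0, -0.1, 0.1]
grip_width: 0.114
```

>>> play_rows(targets=[-3,-2.6,1,0,0,0,-6,-5.2,2.5,0,0,0,-8.4,-7.5,3.5,0,0,0,-8.4,-7.5,3.5,0,0,0,-8.4,-7.5,3.5,0,0,0])

```text
time: 1.8
tool_pos: [494.3, 94.1, 193.4]
orientation: [0.146, 0.989, 0.0, -0.001]
wrist_force: [-0.2, 0.6, -0.8]
grip_width: 0.005
```

```bash
python3 -c "
from h import *
go(-36,75,12);lev('scene','a.png')"
```

```text
now [-39.7  81.1 100.4] t 1.8 F [-0.2  0.6 -0.8] shift cm [-0.38 -0.61  8.84] turn [ 0.   -0.07 -0.08]
scene lever [-36.1  40.4  30. ] 42.0
```

View pics/a.png

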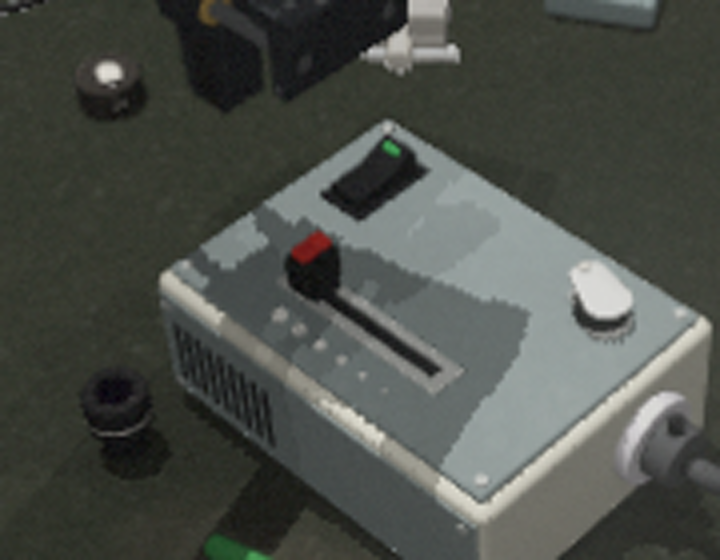

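The crop shows the slot clear, the tab at (315,265), and the gripper hovering beyond the +y side. Now I'll descend beside the tab.

>>> play_rows(targets=[-0.4,-0.5,2,0,0,0,-0.4,-0.5,5,0,0,0,-0.4,-0.5,7.5,0,0,0,-0.4,-0.5,8.8,0,0,0,-0.4,-0.5,8.8,0,0,0])

```text
time: 2.35
tool_pos: [495.4, 89.6, 104.5]
orientation: [0.145, 0.989, -0.0, -0.002]
wrist_force: [-1.0, -0.3, 0.3]
grip_width: 0.006
```

```bash
python3 -c "
from h import *
go(-36,64.5,12)"
```

```text
now [-37.4  77.1  11.5] t 2.35 F [-1.  -0.3  0.3] shift cm [-0.13 -1.27 -0.05] turn [-0.03 -0.17  0.11]
```

>>> play_rows(targets=[-0.1,-0.5,0,0,0,0,-0.1,-0.9,0,0,0,0,-0.1,-1.2,0,0,0,0,-0.1,-1.5,0,0,0,0,-0.1,-1.8,0,0,0,0])

```text
time: 2.85
tool_pos: [493.7, 72.1, 106.8]
orientation: [0.146, 0.989, 0.002, 0.001]
wrist_force: [2.3, 5.8, 0.4]
grip_width: 0.007
```

```bash
python3 -c "
from h import *
go(-36,-5.5,12);lev('scene');lev('top')"
```

```text
now [-33.9  59.9  13.8] t 2.85 F [2.3 5.8 0.4] shift cm [ 0.21 -6.54  0.15] turn [ 0.21  0.12 -0.04]
scene lever [-36.4  38.4  30. ] 40.0
top red hidden
```

>>> play_rows(targets=[0.2,-0.4,0.1,0,0,0,0.2,-0.8,0.1,0,0,0,0.2,-1.2,0.1,0,0,0,0.2,-1.6,0.1,0,0,0,0.2,-2.0,0.1,0,0,0])

```text
time: 3.45
tool_pos: [484.7, 52.4, 104.7]
orientation: [0.146, 0.989, 0.0, -0.0]
wrist_force: [0.9, 1.5, 1.1]
grip_width: 0.004
```

>>> play_rows(targets=[0,-0.4,0,0,0,0,0,-0.8,0,0,0,0,0,-1.2,0,0,0,0,0,-1.6,0,0,0,0,0,-2.0,0,0,0,0])

```text
time: 3.95
tool_pos: [478.9, 33.5, 104.6]
orientation: [0.146, 0.989, 0.001, -0.0]
wrist_force: [3.4, 12.1, 0.1]
grip_width: 0.007
```

```bash
python3 -c "
from h import *
go(-36,-8.5,12);lev('scene');lev('top')"
```

```text
now [-36.9  18.6  11.6] t 3.95 F [ 3.4 12.1  0.1] shift cm [-0.09 -2.71 -0.05] turn [ 0.07 -0.04 -0.02]
scene lever [-36.3  -2.6  30. ] 43.0
top red hidden
```

>>> play_rows(targets=[0,-0.4,0,0,0,0,0,-0.8,0,0,0,0,0,-1.2,0,0,0,0,0,-1.5,0,0,0,0,0,-1.8,0,0,0,0])

```text
time: 4.55
tool_pos: [473.9, 16.7, 104.6]
orientation: [0.146, 0.989, 0.001, -0.0]
wrist_force: [1.2, 5.1, -1.2]
grip_width: 0.008
```

```bash
python3 -c "
from h import *
go(-36,-8.5,12);lev('scene')"
```

```text
now [-36.9   1.1  11.6] t 4.55 F [ 1.2  5.1 -1.2] shift cm [-0.09 -0.96 -0.04] turn [ 0.1  -0.02 -0.  ]
scene lever [-36.3 -20.4  30. ] 44.0
```

>>> play_rows(targets=[0,-0.3,0,0,0,0,0,-0.6,0,0,0,0,0,-0.8,0,0,0,0,0,-0.95,0,0,0,0,0,-0.95,0,0,0,0])

```text
time: 5.1
tool_pos: [471.4, 7.3, 104.8]
orientation: [0.146, 0.989, 0.001, 0.0]
wrist_force: [1.1, 4.4, -0.3]
grip_width: 0.007
```

```bash
python3 -c "
from h import *
go(-36,-8.5,12);lev('scene')"
```

```text
now [-36.5  -8.6  11.8] t 5.1 F [ 1.1  4.4 -0.3] shift cm [-0.05  0.01 -0.02] turn [ 0.07  0.01 -0.01]
scene lever [-36.1 -30.1  30. ] 47.0
```

>>> play_rows(targets=[0,-0.1,0,0,0,0,0,-0.2,0,0,0,0,0,-0.2,0,0,0,0])

```text
time: 5.45
tool_pos: [471.1, 6.2, 104.8]
orientation: [0.146, 0.989, 0.001, 0.0]
wrist_force: [3.2, 9.0, -1.8]
grip_width: 0.005
```

```bash
python3 -c "
from h import *
go(-36,0,12);lev('scene')"
```

```text
now [-36.5  -9.7  11.8] t 5.45 F [ 3.2  9.  -1.8] shift cm [-0.05  0.97 -0.02] turn [0.14 0.03 0.  ]
scene lever [-36.3 -30.9  30. ] 46.0
```

The lever is at the hard end. I'll back off and lift, then move over the rocker.

>>> play_rows(targets=[0,0.6,0,0,0,0,0,1.2,0,0,0,0,0,1.5,-1.5,0,0,0,0,1.5,-3.5,0,0,0,0,1.5,-3.5,0,0,0])

```text
time: 6.0
tool_pos: [476.9, 19.1, 142.0]
orientation: [0.145, 0.989, -0.0, 0.002]
wrist_force: [0.0, -0.3, -0.2]
grip_width: 0.006
```

```bash
python3 -c "
from h import *
go(52,72,40);lev('scene')"
```

```text
now [-34.7   4.3  49. ] t 6.0 F [ 0.  -0.3 -0.2] shift cm [-8.67  6.77  0.94] turn [-0.01  0.27  0.04]
scene lever [-36.3 -29.9  30. ] 44.0
```

>>> play_rows(targets=[-2.2,1.7,0,0,0,0,-4.6,3.6,0,0,0,0,-6.8,5.3,0,0,0,0,-8.7,6.8,0.5,0,0,0,-8.7,6.8,0.9,0,0,0])

```text
time: 6.55
tool_pos: [579.5, 60.0, 129.3]
orientation: [0.145, 0.989, -0.0, 0.0]
wrist_force: [-0.0, 0.4, -0.1]
grip_width: 0.003
```

>>> play_rows(targets=[0,0,0,0,0,0])

```text
time: 6.65
tool_pos: [576.4, 59.5, 128.4]
orientation: [0.145, 0.989, -0.0, -0.002]
wrist_force: [-0.0, -0.9, -0.1]
grip_width: 0.004
```

```bash
python3 -c "
from h import *
go(52,72,20);lev('scene','b.png')"
```

```text
now [48.9 71.7 35.4] t 6.65 F [-0.  -0.9 -0.1] shift cm [-0.32  0.03  1.54] turn [-0.07 -0.22  0.05]
scene lever [-36.9 -30.   30. ] 49.0
```

View pics/b.png

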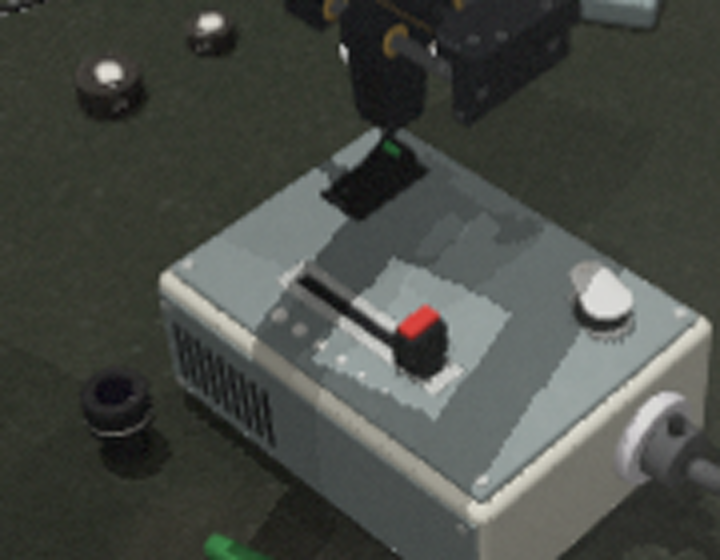

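The lever at (420,340) rests by the smallest dot, closed, and the fingertip is above the rocker's green end (390,145). Now I'll press it down.

>>> play_rows(targets=[-0.1,0,0.6,0,0,0,-0.2,0,1.1,0,0,0,-0.2,0,1.5,0,0,0,-0.2,0,1.7,0,0,0,-0.2,0,1.9,0,0,0])

```text
time: 7.2
tool_pos: [579.7, 58.8, 111.6]
orientation: [0.146, 0.989, -0.0, -0.0]
wrist_force: [0.6, -0.2, -0.3]
grip_width: 0.004
```

```bash
python3 -c "
from h import *
go(51,72,11)"
```

```text
now [52.3 72.  18.6] t 7.2 F [ 0.6 -0.2 -0.3] shift cm [0.13 0.   0.76] turn [-0.   -0.    0.02]
```

>>> play_rows(targets=[0.1,0,0.2,0,0,0,0.1,0,0.35,0,0,0,0.1,0,0.5,0,0,0,0.1,0,0.65,0,0,0,0.1,0,0.75,0,0,0])

```text
time: 7.7
tool_pos: [578.7, 59.3, 104.1]
orientation: [0.146, 0.989, 0.0, -0.0]
wrist_force: [0.0, -0.4, 0.7]
grip_width: 0.006
```

>>> play_rows(targets=[0,0,0,0,0,0])

```text
time: 7.8
tool_pos: [577.8, 59.5, 103.3]
orientation: [0.146, 0.989, 0.0, -0.001]
wrist_force: [0.4, -0.6, -0.7]
grip_width: 0.007
```

```bash
python3 -c "
from h import *
go(51,72,11)"
```

```text
now [50.3 72.  10.3] t 7.8 F [ 0.4 -0.6 -0.7] shift cm [-0.07 -0.   -0.07] turn [-0.01 -0.14  0.02]
```

>>> play_rows(targets=[0,0,0.1,0,0,0,0,0,0.15,0,0,0])

```text
time: 8.0
tool_pos: [578.2, 59.4, 102.3]
orientation: [0.145, 0.989, 0.0, -0.001]
wrist_force: [-2.9, -0.6, 3.7]
grip_width: 0.001
```

>>> play_rows(targets=[0,0,-1,0,0,0,0,0,-2.5,0,0,0,0,0,-4.5,0,0,0,0,0,-6,0,0,0,0,0,-6,0,0,0])

```text
time: 8.5
tool_pos: [581.0, 59.0, 166.4]
orientation: [0.145, 0.989, 0.0, 0.003]
wrist_force: [0.3, 0.0, -0.1]
grip_width: 0.003
```

```bash
python3 -c "
from h import *
go(-36,-75,50);lev('scene','c.png')"
```

```text
now [53.4 72.5 73.4] t 8.5 F [ 0.3  0.  -0.1] shift cm [  8.96 -14.75   2.27] turn [0.07 0.35 0.03]
scene lever [-36.9 -30.   30. ] 49.0
```

View pics/c.png

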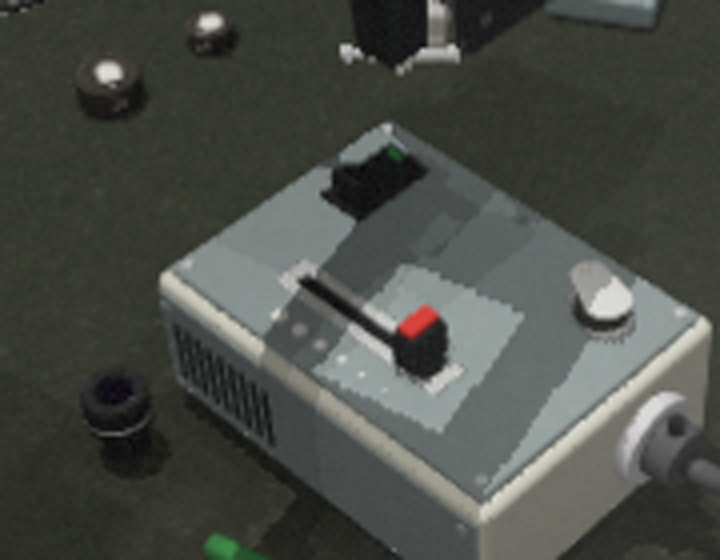

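The rocker has tipped: the green end at (397,155) is down, the front half is raised, and the lever is still closed. I'll move to the -y side of the tab while still high.

>>> play_rows(targets=[2,-3,0,0,0,0,4,-6,0,0,0,0,6,-9,0,0,0,0,8,-12,0,0,0,0,8.9,-13.5,0,0,0,0])

```text
time: 9.05
tool_pos: [452.1, -45.2, 161.6]
orientation: [0.146, 0.989, 0.0, -0.001]
wrist_force: [-0.2, 0.2, 0.6]
grip_width: 0.003
```

>>> play_rows(targets=[0,0,0,0,0,0,0,0,0,0,0,0])

```text
time: 9.25
tool_pos: [454.8, -44.4, 162.5]
orientation: [0.146, 0.989, 0.0, 0.0]
wrist_force: [0.3, -0.1, -0.5]
grip_width: 0.005
```

```bash
python3 -c "
from h import *
go(-36,-62,16);lev('scene')
s=snap('top');print(case(onz(s,350,232,150)),case(onz(s,372,250,120)))
s=snap('scene','d.png')"
```

```text
now [-37.5 -62.9  69.5] t 9.25 F [ 0.3 -0.1 -0.5] shift cm [-0.15  0.09  5.35] turn [ 0.02 -0.   -0.04]
scene lever [-36.2 -30.   30. ] 49.0
[  22.27942409 -191.03059489   57.        ] [   4.01240638 -246.88503501   27.        ]
```

View pics/d.png

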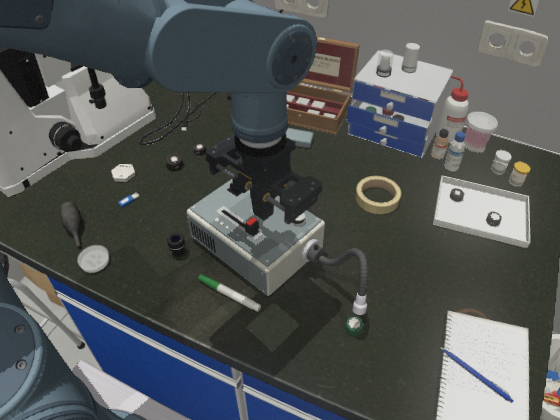

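The fingers are at (265,215), on the guide side of the red cap (251,224). The guide stays well clear of the gripper body. Now I'll descend.

>>> play_rows(targets=[-0.1,0,1.5,0,0,0,-0.1,0,3.5,0,0,0,-0.1,0,5,0,0,0,-0.1,0,5.5,0,0,0,-0.1,0,5.5,0,0,0])

```text
time: 9.9
tool_pos: [455.5, -44.1, 107.0]
orientation: [0.145, 0.989, 0.0, -0.001]
wrist_force: [-0.2, 0.7, -0.6]
grip_width: 0.003
```

>>> play_rows(targets=[0,0.3,0,0,0,0,0,0.6,0,0,0,0,0,0.8,0,0,0,0,0,0.9,0,0,0,0,0,0.9,0,0,0,0])

```text
time: 10.4
tool_pos: [458.5, -36.0, 108.0]
orientation: [0.145, 0.989, -0.0, 0.0]
wrist_force: [0.1, 0.2, 0.6]
grip_width: 0.002
```

```bash
python3 -c "
from h import *
go(-36,-41.5,14);lev('scene')"
```

```text
now [-36.4 -53.8  15. ] t 10.4 F [0.1 0.2 0.6] shift cm [-0.04  1.23  0.1 ] turn [-0.    0.03  0.04]
scene lever [-42.6 -27.5  30. ] 15.0
```

>>> play_rows(targets=[0,0.3,0,0,0,0,0,0.5,0,0,0,0,0,0.7,0,0,0,0,0,0.85,0,0,0,0,0,1.0,0,0,0,0])

```text
time: 10.95
tool_pos: [461.0, -27.4, 107.8]
orientation: [0.146, 0.989, -0.001, -0.0]
wrist_force: [-0.9, -3.4, 0.9]
grip_width: 0.007
```

```bash
python3 -c "
from h import *
go(-36,-41.5,14);lev('scene');lev('top')"
```

```text
now [-36.5 -44.8  14.8] t 10.95 F [-0.9 -3.4  0.9] shift cm [-0.05  0.33  0.08] turn [-0.1  -0.01  0.02]
scene lever [-43.8 -20.7  30. ] 5.0
top red hidden
```

>>> play_rows(targets=[0,0.1,0,0,0,0,0,0.2,0,0,0,0,0,0.2,0,0,0,0])

```text
time: 11.35
tool_pos: [461.9, -24.3, 107.7]
orientation: [0.146, 0.989, 0.0, 0.0]
wrist_force: [1.0, 0.7, -0.3]
grip_width: 0.007
```

>>> play_rows(targets=[0,-0.2,0,0,0,0,0,-0.6,0,0,0,0,0,-1.0,0,0,0,0,0,-1,0,0,0,0])

```text
time: 11.75
tool_pos: [458.8, -34.6, 107.7]
orientation: [0.146, 0.989, 0.0, -0.0]
wrist_force: [-0.8, -0.3, -0.2]
grip_width: 0.004
```

```bash
python3 -c "
from h import *
go(-36,-41.5,14);lev('scene');lev('top')"
```

```text
now [-36.6 -52.4  14.7] t 11.75 F [-0.8 -0.3 -0.2] shift cm [-0.06  1.09  0.07] turn [ 0.   -0.   -0.01]
scene lever [-40.6 -20.   30. ] 29.0
top red hidden
```

>>> play_rows(targets=[0,-0.6,0,0,0,0,0,-1.2,0,0,0,0,0,-1.5,0,0,0,0,0,-1.5,0,0,0,0])

```text
time: 12.25
tool_pos: [454.5, -49.1, 107.7]
orientation: [0.146, 0.989, -0.0, 0.0]
wrist_force: [-0.1, -1.1, -0.0]
grip_width: 0.005
```

```bash
python3 -c "
from h import *
go(-36,-41.5,14);lev('scene');lev('top')"
```

```text
now [-36.5 -67.5  14.7] t 12.25 F [-0.1 -1.1 -0. ] shift cm [-0.05  2.6   0.07] turn [-0.    0.   -0.03]
scene lever [-37.4 -21.9  30. ] 35.0
top red hidden
```

```bash
python3 -c "
from h import *
lev('scene','e.png')"
```

```text
scene lever [-38.  -21.5  30. ] 38.0
```

View pics/e.png

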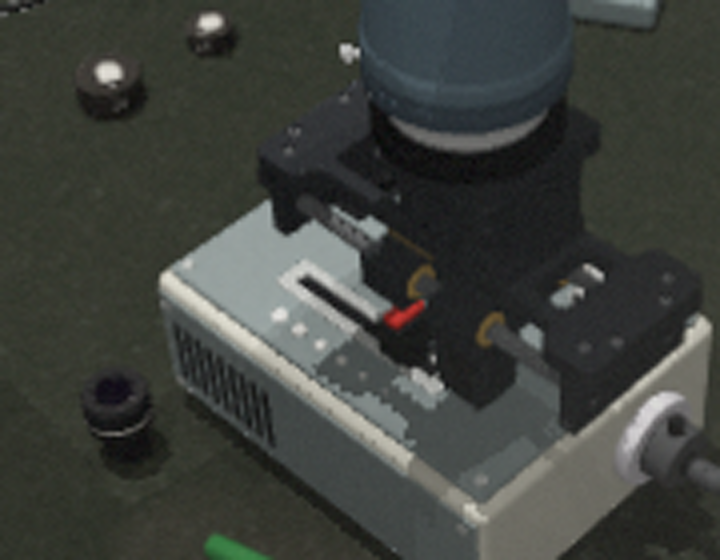

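The gripper body partly hides the cap at (405,315), so this reading isn't reliable. I'll rise for a clear view.

>>> play_rows(targets=[0,0,-1.5,0,0,0,0,0,-3.5,0,0,0,0,0,-5.5,0,0,0,0,0,-5.5,0,0,0])

```text
time: 12.8
tool_pos: [456.4, -49.0, 165.2]
orientation: [0.145, 0.989, -0.001, 0.003]
wrist_force: [0.0, 0.9, -0.4]
grip_width: 0.004
```

```bash
python3 -c "
from h import *
go(-36,-62,15);lev('scene');lev('top')"
```

```text
now [-34.7 -66.9  72.2] t 12.8 F [ 0.   0.9 -0.4] shift cm [0.16 0.49 5.71] turn [-0.02  0.3   0.04]
scene lever [-36.8 -20.5  30. ] 40.0
top red hidden
```

>>> play_rows(targets=[-1,-1.5,-1,0,0,0,-2.5,-3.5,-2,0,0,0,-4,-5,-2,0,0,0,-4,-5,-2,0,0,0])

```text
time: 13.3
tool_pos: [478.8, -109.6, 181.7]
orientation: [0.147, 0.989, -0.0, -0.0]
wrist_force: [-0.9, -1.0, 0.3]
grip_width: 0.008
```

```bash
python3 -c "
from h import *
go(-36,-62,60);lev('scene','f.png');lev('top')"
```

```text
now [   4.3 -118.4   88.7] t 13.3 F [-0.9 -1.   0.3] shift cm [4.03 5.63 2.87] turn [-0.02 -0.04 -0.09]
scene lever [-36.8 -20.7  30. ] 48.0
top lever [-35.1 -20.7  30. ] 47.0
```

View pics/f.png

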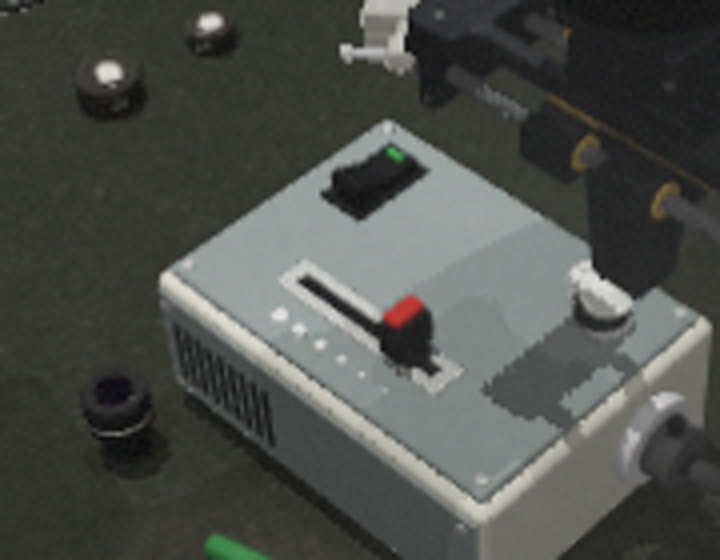

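Both cameras put the cap at y≈-20.7, between stops. The lever stayed just past the crest instead of jumping, so I'll carry it into each stop with the finger and check each one.

>>> play_rows(targets=[1.5,2,0.5,0,0,0,3,4.2,1.2,0,0,0,4,5.6,2,0,0,0,4,5.6,3.5,0,0,0,4,5.6,4.8,0,0,0])

```text
time: 13.9
tool_pos: [455.5, -41.5, 133.6]
orientation: [0.145, 0.989, 0.0, -0.0]
wrist_force: [-0.5, -0.5, -0.8]
grip_width: 0.004
```

```bash
python3 -c "
from h import *
go(-36,-52,14);lev('scene')"
```

```text
now [-37.7 -59.9  40.6] t 13.9 F [-0.5 -0.5 -0.8] shift cm [-0.17  0.79  2.66] turn [-0.   -0.04  0.13]
scene lever [-37.  -20.4  30. ] 46.0
```

>>> play_rows(targets=[-0.1,0,1.2,0,0,0,-0.1,0.3,2.6,0,0,0,-0.1,0.7,2.6,0,0,0,-0.1,0.7,2.6,0,0,0])

```text
time: 14.35
tool_pos: [459.3, -36.2, 108.5]
orientation: [0.146, 0.989, 0.0, -0.0]
wrist_force: [0.0, -0.9, -0.7]
grip_width: 0.005
```

```bash
python3 -c "
from h import *
go(-36,-37.5,14)"
```

```text
now [-35.6 -53.8  15.5] t 14.35 F [ 0.  -0.9 -0.7] shift cm [0.04 1.63 0.15] turn [ 0.01 -0.05  0.02]
```

>>> play_rows(targets=[0,0.4,0.1,0,0,0,0,0.8,0.1,0,0,0,0,1.0,0.1,0,0,0,0,1.2,0.1,0,0,0,0,1.4,0.1,0,0,0])

```text
time: 14.85
tool_pos: [463.5, -23.0, 108.0]
orientation: [0.145, 0.989, -0.0, 0.0]
wrist_force: [0.1, -0.5, 1.1]
grip_width: 0.001
```

>>> play_rows(targets=[0,0.1,0,0,0,0,0,0.2,0,0,0,0,0,0.2,0,0,0,0])

```text
time: 15.15
tool_pos: [463.8, -20.9, 107.7]
orientation: [0.146, 0.989, 0.0, -0.0]
wrist_force: [-0.7, 0.1, -0.6]
grip_width: 0.005
```

```bash
python3 -c "
from h import *
go(-36,-37.5,14)"
```

```text
now [-35.7 -37.8  14.7] t 15.15 F [-0.7  0.1 -0.6] shift cm [0.03 0.03 0.07] turn [ 0.01 -0.01  0.03]
```

>>> play_rows(targets=[0,-0.5,0,0,0,0,0,-1.2,0,0,0,0,0,-2,-1,0,0,0,0,-2.2,-2.8,0,0,0,0,-2.2,-2.8,0,0,0])

```text
time: 15.65
tool_pos: [459.1, -43.7, 138.3]
orientation: [0.146, 0.989, -0.001, 0.002]
wrist_force: [0.4, 0.5, 0.1]
grip_width: 0.004
```

```bash
python3 -c "
from h import *
go(-36,-52,14);lev('scene')"
```

```text
now [-33.7 -61.   45.3] t 15.65 F [0.4 0.5 0.1] shift cm [0.25 0.9  3.12] turn [-0.02  0.27 -0.04]
scene lever [-36.7 -16.   30. ] 44.0
```

The lever is at y=-16.0, the first click. Now the second, at y=-2 with the finger at about -23.5.

>>> play_rows(targets=[0.1,0.5,1.5,0,0,0,0.1,1.0,3,0,0,0,0.1,1.5,3.1,0,0,0,0.1,1.9,3.1,0,0,0,0.1,2.1,3.1,0,0,0])

```text
time: 16.2
tool_pos: [463.0, -21.5, 105.1]
orientation: [0.145, 0.989, -0.0, 0.0]
wrist_force: [1.0, 0.2, 0.7]
grip_width: 0.005
```

```bash
python3 -c "
from h import *
go(-36,-23.5,14)"
```

```text
now [-36.3 -38.6  12.1] t 16.2 F [1.  0.2 0.7] shift cm [-0.03  1.51 -0.19] turn [0.   0.03 0.05]
```

>>> play_rows(targets=[0,0.3,-0.1,0,0,0,0,0.5,-0.1,0,0,0,0,0.7,-0.1,0,0,0,0,0.9,-0.1,0,0,0,0,1.05,-0.1,0,0,0])

```text
time: 16.7
tool_pos: [465.9, -12.2, 106.1]
orientation: [0.146, 0.989, -0.001, 0.0]
wrist_force: [-0.3, -2.8, -1.9]
grip_width: -0.002
```

>>> play_rows(targets=[0,0.15,0,0,0,0,0,0.3,0,0,0,0,0,0.4,0,0,0,0,0,0.4,0,0,0,0])

```text
time: 17.1
tool_pos: [466.9, -7.5, 105.8]
orientation: [0.145, 0.989, 0.0, 0.0]
wrist_force: [0.6, -0.2, 0.1]
grip_width: 0.005
```

```bash
python3 -c "
from h import *
go(-36,-23.5,14)"
```

```text
now [-36.6 -24.   12.8] t 17.1 F [ 0.6 -0.2  0.1] shift cm [-0.06  0.05 -0.12] turn [0.02 0.01 0.04]
```

>>> play_rows(targets=[0,-0.5,0,0,0,0,0,-1.2,0,0,0,0,0,-2,-1,0,0,0,0,-2.2,-3,0,0,0,0,-2.2,-3,0,0,0])

```text
time: 17.6
tool_pos: [462.2, -30.4, 138.4]
orientation: [0.146, 0.989, -0.0, 0.002]
wrist_force: [0.7, 0.6, 1.0]
grip_width: 0.005
```

```bash
python3 -c "
from h import *
go(-36,-26,14);lev('scene')"
```

```text
now [-34.5 -47.3  45.4] t 17.6 F [0.7 0.6 1. ] shift cm [0.17 2.14 3.14] turn [-0.01  0.29 -0.04]
scene lever [-36.6  -2.1  30. ] 41.0
```

The second click is confirmed at y=-2.1. For the third, the target is y=+12 with the finger at about -9.7.

>>> play_rows(targets=[0.1,0.5,1.5,0,0,0,0.1,1.0,3,0,0,0,0.1,1.5,3.1,0,0,0,0.1,1.9,3.1,0,0,0,0.1,2.1,3.1,0,0,0])

```text
time: 18.15
tool_pos: [465.9, -8.3, 105.1]
orientation: [0.145, 0.989, -0.0, 0.0]
wrist_force: [0.7, -1.1, -0.1]
grip_width: 0.008
```

```bash
python3 -c "
from h import *
go(-36,-9.7,14)"
```

```text
now [-37.3 -25.1  12.1] t 18.15 F [ 0.7 -1.1 -0.1] shift cm [-0.13  1.54 -0.19] turn [0.   0.03 0.04]
```

>>> play_rows(targets=[0,0.3,-0.1,0,0,0,0,0.5,-0.1,0,0,0,0,0.7,-0.1,0,0,0,0,0.9,-0.1,0,0,0,0,1.05,-0.1,0,0,0])

```text
time: 18.65
tool_pos: [468.8, 0.8, 106.2]
orientation: [0.146, 0.989, -0.001, 0.0]
wrist_force: [-1.4, -3.3, 0.3]
grip_width: 0.003
```

>>> play_rows(targets=[0,0.15,0,0,0,0,0,0.3,0,0,0,0,0,0.4,0,0,0,0,0,0.4,0,0,0,0])

```text
time: 19.05
tool_pos: [469.8, 5.8, 105.8]
orientation: [0.145, 0.989, 0.0, 0.0]
wrist_force: [-0.1, -0.6, 0.2]
grip_width: 0.006
```

```bash
python3 -c "
from h import *
go(-36,-9.7,14)"
```

```text
now [-37.7 -10.5  12.8] t 19.05 F [-0.1 -0.6  0.2] shift cm [-0.17  0.08 -0.12] turn [0.03 0.   0.04]
```

Now I'll back off, rise and retreat for the final check.

>>> play_rows(targets=[0,-0.5,0,0,0,0,0,-1.2,0,0,0,0,0,-2,-1,0,0,0,0,-2.2,-3,0,0,0,0,-2.2,-5,0,0,0])

```text
time: 19.55
tool_pos: [462.9, -16.7, 156.7]
orientation: [0.146, 0.989, -0.0, -0.0]
wrist_force: [0.5, 0.6, -0.1]
grip_width: 0.003
```

>>> play_rows(targets=[0,0,-2,0,0,0,-1.5,-2,-4,0,0,0,-4,-5,-5,0,0,0,-6,-8,-5,0,0,0,-6,-8,-5,0,0,0])

```text
time: 20.05
tool_pos: [499.0, -114.0, 207.3]
orientation: [0.147, 0.989, -0.001, 0.001]
wrist_force: [-0.5, 1.2, 0.1]
grip_width: 0.006
```

```bash
python3 -c "
from h import *
go(-36,-10,14);lev('scene');lev('top');snap('scene','g.png')"
```

```text
now [  24.9 -116.8  114.3] t 20.05 F [-0.5  1.2  0.1] shift cm [ 6.16 10.68 10.  ] turn [-0.09  0.19 -0.2 ]
scene lever [-36.6  12.3  30. ] 46.0
top lever [-35.   11.9  30. ] 53.0
```

View pics/g.png

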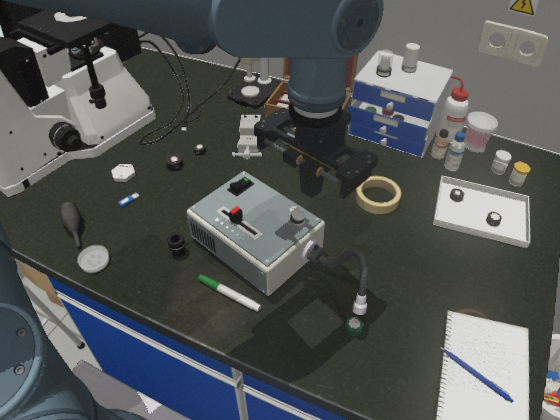

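The lever is at y≈12.1 (cap at pixel (235,213)), which is the third click. The rocker is on at (240,185), and the specimen (355,325), loupe, pen and eyepiece are where they were. The arm is clear, so I'm handing in.

```bash
python3 -c "
from h import *
print(order.job_done())"
```

```text
the job is handed in; nothing more can be done
None
```

The job is done and handed in at about 20 s on the robot's clock; no verdict was reported.

- **Closing:** With the jaws shut, I pushed the lever from the fifth stop to the closed hard end. It settled back at case y = -30.0 mm.
- **Lamp on:** I pressed the green end of the rocker down. The picture shows it tipped to on, with the lever still closed. I did not check separately that the lamp gives light.
- **Opening:** I pushed the lever out click by click with the outside of the shut fingers. The camera readings were -16.0 mm at the first click, -2.1 mm at the second and +12.3 / +11.9 mm (scene / top camera) at the third, against a nominal +12. It never reached the fourth.

**One disagreement:** on the first click the lever did not jump by itself. It stayed just past the crest, at about 9.3 mm of travel, when I drew back. I pushed it on into the first stop and carried it fully into the second and third.

In the last picture the specimen, loupe, eyepiece, pen and light guide look unmoved. I judged that by eye and did not measure it. The arm was clear of everything. The highest wrist force I read was about 13 N.

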